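# Pack fermenter port plugs head-to-tail in the sterilising cradle

## Task

Pack the three small hat-shaped port plugs into the grey cradle, alternately up and down, in one straight row along its middle. One already stands crown up at one end: first stand the other crown-up plug at the free end, then set the small plug that lies rim up (crown down, just as it lies) in the middle of the gap between them, so that its rim sits between their crowns and all three stand flat on the cradle's floor. The similar plug with the wider rim is not part of the set.

Things in the scene. Friction and masses are not known exactly. Their poses are not given: they have to be found in the camera images.
- cradle_floor (a point): Grey plastic cradle, fixed: flat floor 92 mm wide (its x) and 186 mm long (its y), 6 mm above the bench; an 8 mm thick wall at each y end stands 20 mm above the floor, the long sides are open. Point: middle of the floor's upper face; z up. The row runs along y on x = 0: one plug stands at the -y end, the +y end is free. Good places for plug centres: y about -57, 0, +55 mm.
- first_mid (a point): Small solid aluminium port plug already standing crown up in the cradle's -y end, loose, to stay there. Hat-shaped: rim disc 64 mm diameter, 7 mm thick; crown (round stub) 28 mm diameter rising 21 mm from it; 28 mm high in all, about 0.11 kg. Point: on its axis, half-way up (14 mm above its underside); z up along the axis.
- crown_up_mid (a point): The same part standing crown up on the bench: 64 mm rim at the bottom, 0 to 7 mm above its underside, crown 28 mm diameter from 7 to 28 mm (grip it by the crown). Point: on its axis, half-way up (14 mm above its underside); z up along the axis.
- rim_up_mid (a point): The same part upside down on the bench: it stands on its 28 mm crown (0 to 21 mm above its underside), the 64 mm rim on top from 21 to 28 mm (grip it across the rim, fingers to the cradle's open sides). Point: on its axis, half-way up (14 mm above its underside); z up along the axis. A larger plug, 84 mm rim and 34 mm high, also lies rim up nearby: not wanted.
Mind the look-alikes: they are no part of the job. What is shaped like the part that bears crown_up_mid but blue or purple is not meant.

How it is judged:
By the outcome, as a careful person would: the job done as asked, in the order asked, and still so for the second after the job is handed in, with the robot touching nothing.
It also fails if it takes over 51 s, if anything falls off the work surface, if the arm or the gripper's body presses on something with over 40 N, if the wrist force passes 120 N, or if a joint passes its speed limit or range.

## Robot

A 7-joint arm with a two-finger parallel gripper is mounted at the origin on the work surface. World frame = base frame: x ahead of the robot, y to its left, z up, the work surface at z = 0. Lengths are in mm, angles in rad, forces in N, time in s.
With the tool pointing down it reaches from about 400 to 875 mm from the base axis. Payload 4.4 kg.
Tool frame: the origin (TCP) lies at the very end of the fingers, on their centre line; the grasp point (between the pads) lies 19 mm behind it; x points along the fingers, y is the direction in which the jaws open and shut, and the axes are right-handed (so a half turn about x gives the same grasp; the last joint's range is limited). The gripper opens to 85 mm and grips with 20 to 120 N. Pads are 22 mm wide; open, the fingers measure 114 mm over their backs; the gripper's body (76 mm by 85 mm) begins 54 mm behind the grasp point. The pads swing forward as they close: fully open they stand 13 mm farther back than shut.
Start: joints at [1.109, 0.628, 0.038, 1.517, -0.027, 0.996, -0.02], TCP at [250.633, -599.751, 231.313] pointing down, gripper open.
Joint ranges: [-3.06, 3.06], [-0.37, 2.12], [-1.25, 1.32], [0.18, 2.47], [-1.1, 4.24], [0.23, 1.98], [-2.94, 2.94]. Speed limits (rad/s): [2.57, 2.57, 3.14, 3.14, 3.14, 3.14, 3.14].

## Interface

Orientations are given as [roll, pitch, yaw] about the fixed x, y, z axes, in that order (R = Rz(yaw) Ry(pitch) Rx(roll)).
In Python, from cell import readout, cams, order gives the robot as it stands. The module is installed in compiled form; this text tells all that it offers.
- The arm moves only by the shell command python3 -m creep 'ROWS'. ROWS is JSON, a list of rows, each a list of 3 entries, a list of its own where there are three numbers: the shift along the tool's x, y, z in units of 10 cm (1.0 is 10 cm), then the turn about the tool's x in units of pi/4 rad (1.0 is pi/4 rad), then the closure, from 0 (fully open) to 1 (shut). In form: [[[x, y, z], spin, gripper], ...]. A call has 1 to 20 rows; each row is the pose to reach, as a shift and turn from the pose commanded when the call began, along the tool's axes at that moment; what a row does not reach only later rows make up. A row lasts 1/10 s, in which the tool goes at most 50 mm and 8.59 degrees, less where a joint would pass 70% of its speed; a pose out of reach is approached as far as the arm can. A call with a number of a shift or a turn outside -1 to 1 is refused whole. A call with a gripper value outside its range is refused whole. The fingers move at their own pace and stop on an object; the grip force is fixed at half the most. Time passes only in rows, so rows that repeat a pose let the fingers close. It gives the time, the measured TCP pose, the force and the opening at its end, in the units of the state.
- readout.read_state(): the state, without advancing time (a new reading comes with each control period).
- cams.get_image(name): name is "scene" or "top"; returns the picture (480x640x3 uint8, blue, green, red); there is no depth.
- cams.get_calibration(name): a dict with "fx", "fy", "cx", "cy" (pixels), "distortion" ([k1, k2, p1, p2, k3] as OpenCV has them; the pictures are not rectified), "R" (3x3) and "t" (3): a world point X has camera coordinates R X + t. Camera axes: x right, y down, z forward; pixel columns grow to the right and rows downward; lengths in mm; the calibration is good to about 2 mm. A picture is of the moment at which its call begins. get_calibration takes no time and is no camera call.
- order.finish_job(): hands the job in, once; it reports no verdict.
The state is a dict: "clock": time; "qpos": joint angles; "qd": joint speeds; "tau": joint torques, N m; "eef_pos": TCP position; "tool_rot": TCP orientation; "force": force on the tool from outside, world axes, zero at the start; "torque": the same for the moment, N m; "width": finger opening in mm.
Only numpy, scipy, OpenCV 4.12 (cv2) and the standard library are available. Lean on these libraries where they do the work, as an engineer would, in place of code of your own. Each camera call takes 0.05 s, during which the arm holds its last target.

## Working session

There is one attempt and no reset: what is moved stays moved. The work goes in short steps, Python scripts to look and compute and a shell command to move; the robot and the scene stay as the last step left them, time stands still between calls to the robot, and variables do not carry over. Pictures are saved under pics/ and viewed, and the job is handed in when it is done.

```bash
mkdir -p pics; cat > h.py <<'E'
import numpy as np, cv2
from cell import readout, cams, order
def cal(n):
    c=cams.get_calibration(n); K=np.array([[c['fx'],0,c['cx']],[0,c['fy'],c['cy']],[0,0,1.]])
    return K,np.array(c['distortion'],float),np.array(c['R'],float),np.array(c['t'],float)
def proj(n,X):
    K,d,R,t=cal(n); p,_=cv2.projectPoints(np.atleast_2d(np.array(X,float)),cv2.Rodrigues(R)[0],t,K,d); return p[:,0]
def ray(n,uv):
    K,d,R,t=cal(n); q=cv2.undistortPoints(np.array([[uv]],float),K,d)[0,0]
    return -R.T@t, R.T@np.array([q[0],q[1],1.])
def atz(n,uv,z):
    o,v=ray(n,uv); return o+v*(z-o[2])/v[2]
def tri(a,b):
    (o1,v1),(o2,v2)=a,b
    s=np.linalg.lstsq(np.c_[v1,-v2],o2-o1,rcond=None)[0]
    p,q=o1+s[0]*v1,o2+s[1]*v2
    return (p+q)/2,np.linalg.norm(p-q)
E
python3 - <<'E'
from h import *
for n in ('scene','top'):
    cv2.imwrite(f'pics/{n}0.png',cams.get_image(n)); c=cams.get_calibration(n); print(n,{k:np.round(v,3).tolist() for k,v in c.items()}); 
    o,v=ray(n,(320,240)); print(o,v)
print(readout.read_state())
E
```

```text
scene {'fx': 491.639, 'fy': 491.639, 'cx': 321.536, 'cy': 243.091, 'distortion': [-0.116, 0.0, 0.0, 0.0, 0.0], 'R': [[-0.258, 0.966, 0.014], [0.759, 0.212, -0.616], [-0.598, -0.148, -0.787]], 't': [208.733, -393.951, 1068.677]}
[992.04715435  40.47363138 595.85372025] [-0.60216737 -0.152767   -0.78364915]
top {'fx': 459.875, 'fy': 459.875, 'cx': 317.151, 'cy': 234.361, 'distortion': [-0.11, 0.0, 0.0, 0.0, 0.0], 'R': [[0.027, -1.0, -0.007], [-0.987, -0.026, -0.157], [0.157, 0.011, -0.988]], 't': [-57.326, 592.296, 719.899]}
[473.30567227 -50.10660636 803.63345404] [ 0.14501299  0.00469927 -0.98951396]
{'clock': 0.1, 'qpos': array([ 1.10919632,  0.62923051,  0.03847511,  1.5182348 , -0.02696795,
        0.99625035, -0.0199704 ]), 'qd': array([-0.00060531, -0.00181189, -0.00084136, -0.00260516, -0.00050443,
       -0.000622  ,  0.00136014]), 'tau': array([ 3.47985013e-03, -5.64540803e+01,  1.23097535e+00, -1.93974835e+01,
        1.14267124e-02,  5.44860988e-03,  4.00851491e-05]), 'eef_pos': array([ 250.40851655, -599.2644673 ,  230.50718222]), 'tool_rot': array([-1.53447569,  1.56919187,  2.00294021]), 'force': array([-0.31382472,  0.11789233,  0.35006227]), 'torque': array([ 0.01476049, -0.02446466, -0.03027065]), 'width': 85.95803068079998}
```

View pics/scene0.png

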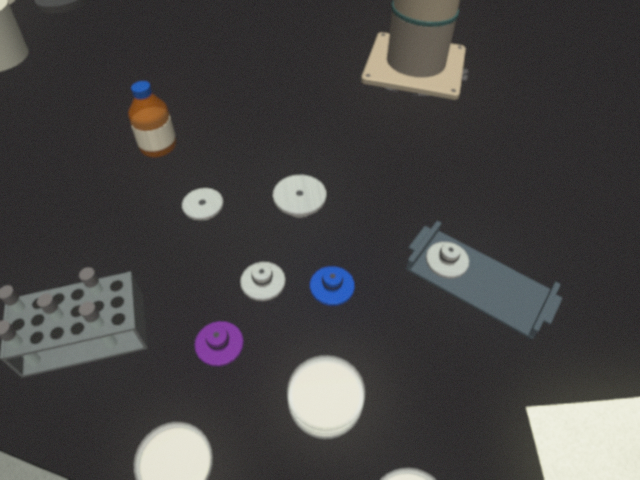

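View pics/top0.png

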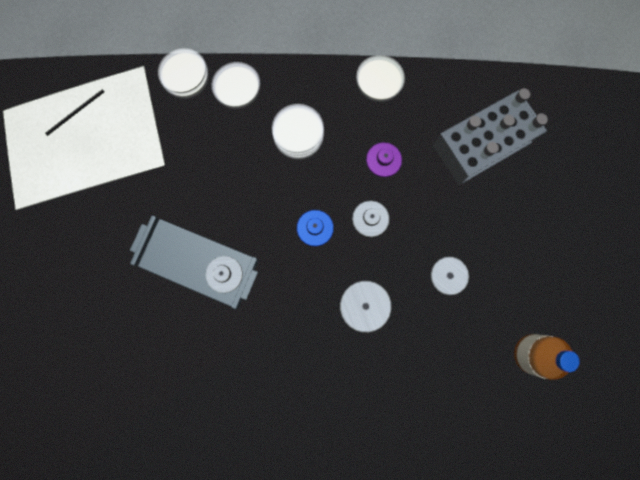

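Candidates (scene px / top px):
- Crown up: aluminium (262,280)/(371,218), blue (332,285)/(315,228) and purple (219,343)/(384,159). The aluminium one fits.
- Rim up: small (202,203)/(450,276) and large (299,194)/(366,306). The small one fits.
- Cradle at top (195,262), with the first plug at (223,273) in its -y end.

I'll confirm these in an enlarged crop and segment.

```bash
python3 - <<'E'
from h import *
s=cv2.imread('pics/scene0.png');t=cv2.imread('pics/top0.png')
cv2.imwrite('pics/c1.png',np.hstack([cv2.resize(s[170:310,170:360],None,fx=2.1,fy=2.1,interpolation=2)[:290],cv2.resize(t[190:340,290:480],None,fx=2,fy=2,interpolation=2)[:290]]))
cv2.imwrite('pics/c2.png',np.vstack([cv2.resize(s[215:345,395:575],None,fx=2.2,fy=2.2),cv2.resize(t[205:315,120:270],(396,290))]))
def blobs(im,n,seeds):
    g=cv2.cvtColor(cv2.GaussianBlur(im,(3,3),0),6)
    m=(g>100).astype(np.uint8)
    k,l,st,c=cv2.connectedComponentsWithStats(m)
    for name,(u,v) in seeds.items():
        lab=l[v,u]; mm=(l==lab).astype(np.uint8)
        ct=max(cv2.findContours(mm,0,1)[0],key=len)
        e=cv2.fitEllipse(ct); print(n,name,lab,st[lab],np.round(e[0],2),np.round(e[1],1),round(e[2]))
        x,y=u,v
        w=g[y-9:y+10,x-9:x+10].astype(int); print(g[v-4:v+5,u-5:u+6].min())
blobs(s,'scene',dict(cu=(250,282),ru=(195,203),big=(285,195)))
blobs(t,'top',dict(cu=(360,222),ru=(442,276),big=(355,306)))
E
```

```text
scene cu 12 [ 240  261   46   40 1385] [262.4  280.54] [38.5 44.9] 81
96
scene ru 7 [ 181  187   42   33 1057] [201.97 203.27] [31.3 41.2] 77
103
scene big 6 [ 272  174   55   43 1796] [299.2  194.56] [41.4 53.5] 89
199
top cu 9 [ 352  201   37   36 1048] [370.37 218.3 ] [35.2 36.1] 110
117
top ru 13 [ 431  257   38   38 1121] [449.55 275.39] [36.5 37.8] 142
120
top big 14 [ 340  281   51   51 2056] [365.26 306.07] [50.2 50.7] 153
186
```

View pics/c1.png

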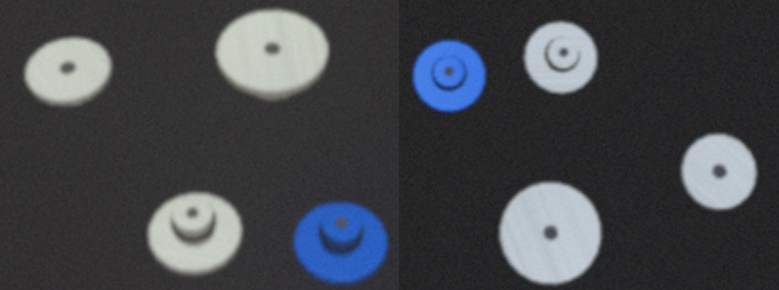

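View pics/c2.png

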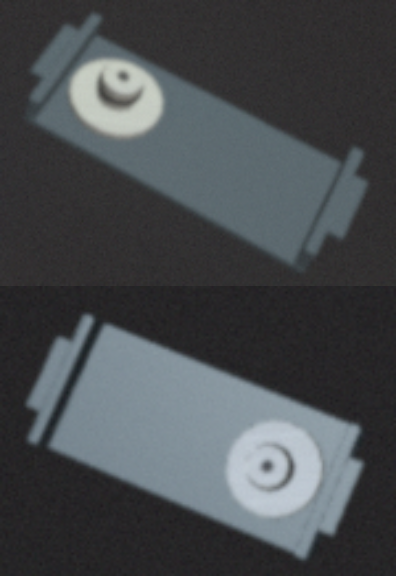

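The crops confirm it. The grey-white crown-up plug (not blue or purple) and the smaller rim-up disc (about 37 px in top, against 50 px for the big one) are the ones meant. Next I triangulate the centre holes and locate the cradle.

```bash
python3 - <<'E'
from h import *
s=cv2.imread('pics/scene0.png');t=cv2.imread('pics/top0.png')
def hole(im,u,v,r=4):
    g=cv2.cvtColor(im,6).astype(float)
    # darkest near seed, then weighted centroid
    w=g[v-3:v+4,u-3:u+4]; j,i=np.unravel_index(w.argmin(),w.shape); u,v=u-3+i,v-3+j
    yy,xx=np.mgrid[v-r:v+r+1,u-r:u+r+1]; p=g[v-r:v+r+1,u-r:u+r+1]
    m=np.hypot(xx-u,yy-v)<=3.3
    W=np.clip(np.percentile(p[m],75)-p,0,None)*m
    return (xx*W).sum()/W.sum(),(yy*W).sum()/W.sum()
S=dict(cu=(262,271),ru=(202,202),big=(299,193),first=(451,250)); T=dict(cu=(372,216),ru=(450,276),big=(366,306),first=(222,273))
for k in S:
    a,b=hole(s,*S[k]),hole(t,*T[k]); X,e=tri(ray('scene',a),ray('top',b))
    print(k,np.round(a,2),np.round(b,2),'X',X.round(1),'gap',round(e,1),'z28:',atz('scene',a,28)[:2].round(1),atz('top',b,28)[:2].round(1))
for n,im,(x0,y0,x1,y1) in (('scene',s,(400,215,570,345)),('top',t,(125,205,265,315))):
    cv2.imwrite(f'pics/cr_{n}.png',cv2.resize(im[y0:y1,x0:x1],(( x1-x0)*4,(y1-y0)*4),interpolation=2))
E
```

```text
cu [261.15 270.88] [371.87 215.7 ] X [ 631.6 -134.9   28.4] gap 0.8 z28: [ 631.4 -135.4] [ 631.5 -134.5]
ru [201.72 201.81] [449.86 275.24] X [ 532.3 -268.8   28.8] gap 1.1 z28: [ 531.7 -269.7] [ 532.2 -268.5]
big [299.24 192.67] [365.3  305.82] X [ 477.8 -124.8   34.9] gap 0.8 z28: [ 471.5 -127.2] [ 477.8 -125.1]
first [450.57 249.14] [220.73 272.92] X [525.7 118.8  34.3] gap 0.7 z28: [520.5 119.3] [526.1 120.5]
```

View pics/cr_scene.png

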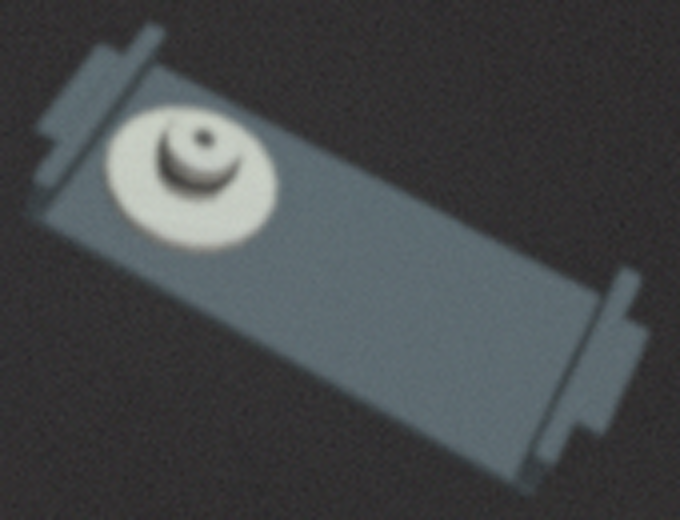

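View pics/cr_top.png

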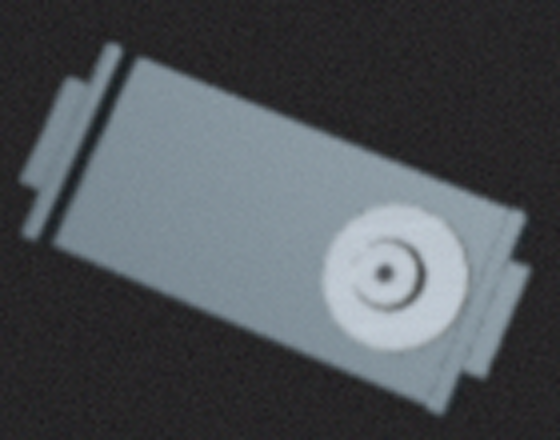

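```bash
python3 - <<'E'
from h import *
from scipy.optimize import least_squares
f=lambda P,o:[o[0]+(P[0]+.5)/4-.5,o[1]+(P[1]+.5)/4-.5]
so,to=(400,215),(125,205)
# (view,pixel,local)
C=[('scene',(600,293),(-46,93,0)),('scene',(518,478),(46,93,0)),('scene',(155,66),(-46,-93,0)),('scene',(45,217),(46,-93,0)),
('top',(138,58),(46,93,0)),('top',(55,243),(-46,93,0)),('top',(526,212),(46,-101,20)),('top',(441,413),(-46,-101,20))]
def W(p,L):
    c,s_=np.cos(p[2]),np.sin(p[2]); return np.array([p[0]+c*L[0]-s_*L[1],p[1]+s_*L[0]+c*L[1],6+L[2]])
def res(p,vs=('scene','top')):
    return np.concatenate([proj(v,W(p,L))[0]-f(P,so if v=='scene' else to) for v,P,L in C if v in vs])
for vs in (('scene','top'),('scene',),('top',)):
    r=least_squares(res,[555,170,-.4],args=(vs,)); print(vs,r.x.round(3),np.degrees(r.x[2]).round(2)); print(r.fun.reshape(-1,2).round(1).tolist())
p=least_squares(res,[555,170,-.4]).x
# height check of floor corners
for a,b in ((0,4+1),(1,4)):
    print('corner tri',tri(ray('scene',f(C[a][1],so)),ray('top',f(C[b][1],to))))
np.save('cr.npy',p)
fx=np.array([525.7,118.8]);c,s_=np.cos(p[2]),np.sin(p[2]);d=fx-p[:2];print('first local',c*d[0]+s_*d[1],-s_*d[0]+c*d[1])
for y in(-57,0,55):print(y,W(p,(0,y,0)).round(1))
for n,o in(('scene',so),('top',to)):
    im=cv2.imread(f'pics/{n}0.png');x0,y0=o
    k=cv2.resize(im[y0:y0+130,x0:x0+170],None,fx=4,fy=4)
    for L in ([(46,93,0),(-46,93,0),(-46,-93,0),(46,-93,0)],[(46,93,20),(-46,93,20),(-46,101,20),(46,101,20)],[(46,-93,20),(-46,-93,20),(-46,-101,20),(46,-101,20)]):
        q=np.array([((proj(n,W(p,l))[0]-o)+.5)*4-.5 for l in L]);cv2.polylines(k,[q.round().astype(int)],True,(0,255,0),1)
    cv2.imwrite(f'pics/ov_{n}.png',k)
cv2.imwrite('pics/ov.png',cv2.resize(np.hstack([cv2.imread('pics/ov_scene.png'),cv2.imread('pics/ov_top.png')]),(800,306),interpolation=3))
E
```

```text
('scene', 'top') [ 5.45694e+02  1.71886e+02 -3.52000e-01] -20.18
[[0.6, 0.2], [-0.8, 0.1], [0.4, -0.4], [-0.1, 0.9], [-0.0, -0.3], [-0.4, 0.8], [0.2, 0.0], [0.4, 0.3]]
('scene',) [ 5.45344e+02  1.71853e+02 -3.49000e-01] -20.01
[[0.5, -0.2], [-0.6, -0.2], [0.3, -0.5], [-0.1, 0.9]]
('top',) [ 5.46074e+02  1.72004e+02 -3.55000e-01] -20.36
[[0.0, -0.7], [-0.5, 0.4], [0.2, 0.0], [0.2, 0.2]]
corner tri (array([535.9599403 , 273.51977923,   7.95355511]), np.float64(0.21486483833156453))
corner tri (array([620.42101902, 243.88498213,   5.71275006]), np.float64(1.1430954646596614))
first local -0.4540289616405744 -56.7241858267171
-57 [526.  118.4   6. ]
0 [545.7 171.9   6. ]
55 [564.7 223.5   6. ]
```

View pics/ov.png

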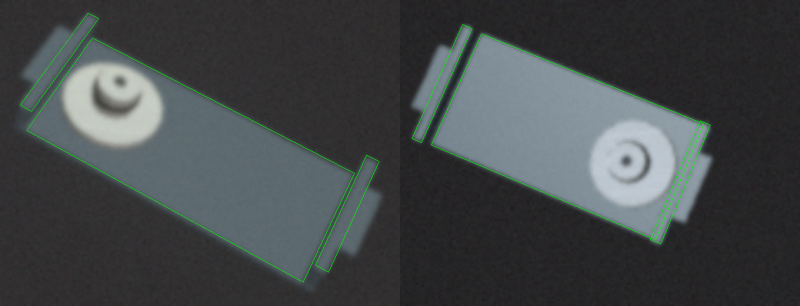

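```bash
cat >> h.py <<'E'
from scipy.spatial.transform import Rotation as Ro
def st():
    s=readout.read_state(); R=Ro.from_euler('xyz',s['tool_rot']).as_matrix(); return s,np.array(s['eef_pos']),R
def go(target,yaw_jaw=None):
    s,p,R=st(); d=R.T@(np.array(target)-p)/100
    y=np.degrees(np.arctan2(R[1,1],R[0,1]))
    print('t',round(s['clock'],2),'pos',p.round(1),'w',round(s['width'],1),'F',np.round(s['force'],1),'jaw az',y.round(2),'tilt',np.degrees(np.arccos(-R[2,0])).round(2))
    print('shift',d.round(3))
    if yaw_jaw is not None:
        # spin about tool x (down): + spin lowers azimuth
        a=(y-yaw_jaw+90)%180-90; print('spin',round(a/45,3))
E
python3 - <<'E'
from h import *
s,p,R=st();print(R.round(4))
print('cap',tri(ray('scene',(141,86)),ray('top',(569,361))))
for n,u in dict(blue=(315,226),purp=(385,155),jar=(298,128)).items(): print(n,atz('top',u,28).round())
go([631.6,-134.9,160],-20.2)
E
```

```text
[[-7.000e-04  3.856e-01 -9.227e-01]
 [ 1.500e-03 -9.227e-01 -3.856e-01]
 [-1.000e+00 -1.600e-03  1.000e-04]]
cap (array([ 400.41867529, -419.84170161,  130.50193103]), np.float64(0.1901944411513689))
blue [611. -37.  28.]
purp [ 741. -157.   28.]
jar [788.  -2.  28.]
t 0.1 pos [ 250.4 -599.3  230.5] w 86.0 F [-0.3  0.1  0.4] jaw az -67.32 tilt 0.09
shift [ 0.709 -2.814 -5.308]
spin -1.047
```

```bash
python3 -m creep '[[[0,-0.13,-0.25],0,0],[[0,-0.26,-0.5],0,0],[[0,-0.4,-0.75],0,0],[[0,-0.53,-1],0,0]]'
python3 -m creep '[[[0,-0.13,-0.25],0,0],[[0,-0.26,-0.5],0,0],[[0,-0.4,-0.75],0,0],[[0,-0.53,-1],0,0]]'
python3 -m creep '[[[0,-0.13,-0.25],0,0],[[0,-0.26,-0.5],0,0],[[0,-0.4,-0.75],0,0],[[0,-0.53,-1],0,0]]'
python3 -m creep '[[[0,-0.13,-0.25],0,0],[[0,-0.26,-0.5],0,0],[[0,-0.4,-0.75],0,0],[[0,-0.53,-1],0,0]]'
python3 -m creep '[[[0,-0.13,-0.25],-0.18,0.45],[[0,-0.26,-0.5],-0.36,0.45],[[0,-0.4,-0.75],-0.54,0.45],[[0,-0.53,-1],-0.7,0.45]]'
python3 -c "
from h import *
go([631.6,-134.9,100],-20.2)"
```

```text
clock: 0.5
eef_pos: [322.8, -511.0, 230.8]
tool_rot: [-1.488, 1.57, 2.049]
force: [0.7, -0.0, 0.4]
width: 85.7
clock: 0.9
eef_pos: [394.7, -423.6, 231.0]
tool_rot: [-1.247, 1.57, 2.29]
force: [-0.2, -0.4, -0.2]
width: 85.5
clock: 1.3
eef_pos: [466.5, -336.2, 231.0]
tool_rot: [-1.047, 1.57, 2.49]
force: [0.3, 0.4, 0.2]
width: 85.5
clock: 1.7
eef_pos: [538.3, -248.7, 230.9]
tool_rot: [-0.859, 1.57, 2.678]
force: [0.7, 0.7, 0.3]
width: 85.5
clock: 2.1
eef_pos: [610.1, -161.4, 230.9]
tool_rot: [-1.225, 1.57, 2.867]
force: [-0.0, -0.7, -0.1]
width: 47.1
t 2.1 pos [ 610.1 -161.4  230.9] w 47.1 F [-0.  -0.7 -0.1] jaw az -35.5 tilt 0.06
shift [ 1.309  0.023 -0.341]
spin -0.34
```

```bash
python3 -m creep '[[[0.1,0.01,-0.17],-0.17,0.45],[[0.3,0.02,-0.34],-0.34,0.45],[[0.6,0.02,-0.34],-0.34,0.45],[[0.85,0.02,-0.34],-0.34,0.45],[[1,0.02,-0.34],-0.34,0.45],[[1,0.02,-0.34],-0.34,0.45]]'
python3 -c "
from h import *
go([631.6,-134.9,60],-20.2)
for n in ('scene','top'): cv2.imwrite(f'pics/{n}1.png',cams.get_image(n))
s=cv2.imread('pics/scene1.png');t=cv2.imread('pics/top1.png')
cv2.imwrite('pics/v1.png',np.hstack([cv2.resize(s[180:320,180:340],None,fx=2.5,fy=2.5),cv2.resize(t[140:280,300:460],None,fx=2.5,fy=2.5)]))
"
```

```text
clock: 2.7
eef_pos: [629.5, -135.9, 128.8]
tool_rot: [-1.362, 1.566, 2.993]
force: [-0.7, 0.3, -0.5]
width: 46.9
t 2.7 pos [ 629.5 -135.9  128.8] w 46.9 F [-0.7  0.3 -0.5] jaw az -20.53 tilt 0.29
shift [ 0.688  0.02  -0.018]
spin -0.007
```

View pics/v1.png

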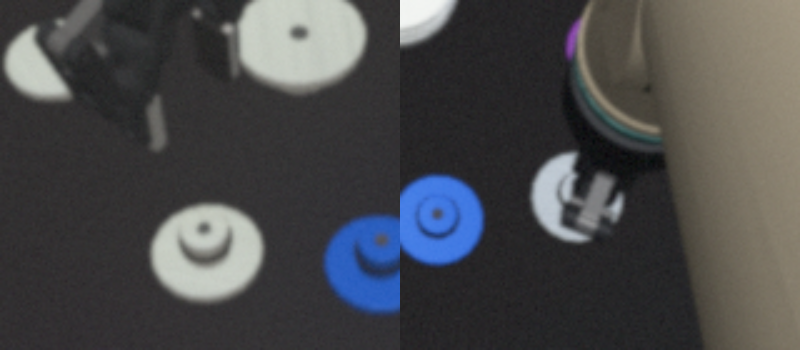

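The gripper is above the aluminium crown-up plug, with blue clear to the side. I descend over it in two steps, checking in between.

```bash
python3 -m creep '[[[0.25,0.02,-0.02],0,0.45],[[0.5,0.02,-0.02],0,0.45],[[0.75,0.02,-0.02],0,0.45],[[0.85,0.02,-0.02],0,0.45],[[0.85,0.02,-0.02],0,0.45],[[0.85,0.02,-0.02],0,0.45]]'
python3 -c "
from h import *
go([631.6,-134.9,11],-20.2)
for n in ('scene','top'): cv2.imwrite(f'pics/{n}2.png',cams.get_image(n))
s=cv2.imread('pics/scene2.png');t=cv2.imread('pics/top2.png')
cv2.imwrite('pics/v2.png',np.hstack([cv2.resize(s[200:320,200:320],None,fx=3.3,fy=3.3),cv2.resize(t[160:280,310:430],None,fx=3.3,fy=3.3)]))
"
```

```text
clock: 3.4
eef_pos: [635.1, -135.1, 47.8]
tool_rot: [1.779, 1.568, -0.15]
force: [0.2, -0.0, 0.5]
width: 46.8
t 3.4 pos [ 635.1 -135.1   47.8] w 46.8 F [ 0.2 -0.   0.5] jaw az -20.53 tilt 0.15
shift [ 0.368 -0.035  0.011]
spin -0.007
```

View pics/v2.png

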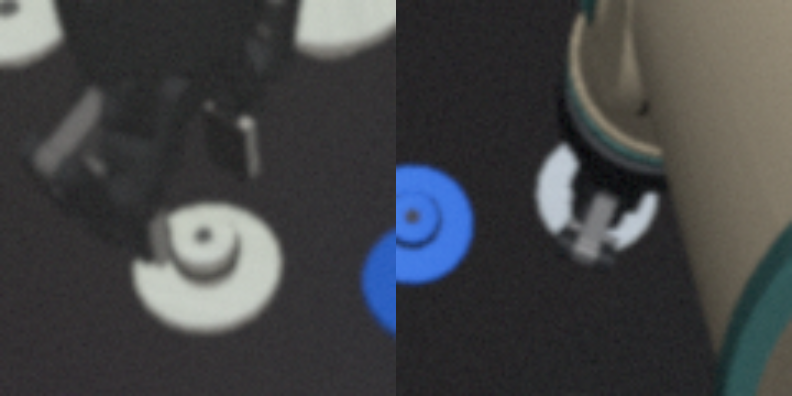

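```bash
python3 -m creep '[[[0.1,-0.03,0.01],0,0.45],[[0.2,-0.03,0.01],0,0.45],[[0.3,-0.03,0.01],0,0.45],[[0.36,-0.03,0.01],0,0.45],[[0.36,-0.03,0.01],0,0.45],[[0.36,-0.03,0.01],0,0.45]]'
python3 -c "
from h import *
go([631.6,-134.9,11],-20.2)
for n in ('scene','top'): cv2.imwrite(f'pics/{n}3.png',cams.get_image(n))
s=cv2.imread('pics/scene3.png');t=cv2.imread('pics/top3.png')
cv2.imwrite('pics/v3.png',np.hstack([cv2.resize(s[200:320,200:320],None,fx=3.3,fy=3.3),cv2.resize(t[160:280,310:430],None,fx=3.3,fy=3.3)]))
"
```

```text
clock: 4.1
eef_pos: [630.7, -134.7, 10.0]
tool_rot: [-1.448, 1.57, 2.906]
force: [0.3, 0.3, -0.9]
width: 46.8
t 4.1 pos [ 630.7 -134.7   10. ] w 46.8 F [ 0.3  0.3 -0.9] jaw az -20.52 tilt 0.02
shift [-0.01   0.009 -0.002]
spin -0.007
```

View pics/v3.png

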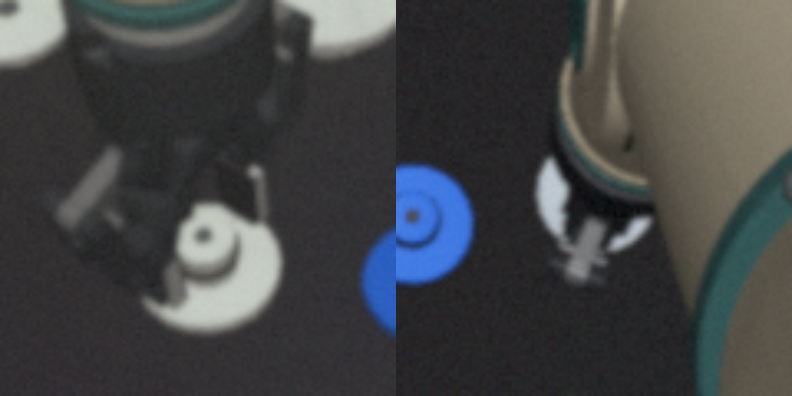

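The fingers straddle the crown, one on each side, clear of the rim. I close and then lift.

```bash
python3 -m creep '[[[0,0,0],0,1],[[0,0,0],0,1],[[0,0,0],0,1],[[0,0,0],0,1],[[0,0,0],0,1],[[0,0,0],0,1]]'
python3 -m creep '[[[-0.1,0,0],0,1],[[-0.25,0,0],0,1],[[-0.5,0,0],0,1],[[-0.8,0,0],0,1],[[-0.8,0,0],0,1],[[-0.8,0,0],0,1]]'
python3 -c "
from h import *
go([564.7,223.5,100],-20.2)"
```

```text
clock: 4.8
eef_pos: [631.3, -134.9, 11.1]
tool_rot: [1.753, 1.57, -0.176]
force: [-0.7, 0.9, 5.2]
width: 26.0
clock: 5.4
eef_pos: [631.2, -135.0, 91.6]
tool_rot: [1.717, 1.569, -0.212]
force: [-0.3, -0.6, -2.0]
width: 25.7
t 5.4 pos [ 631.2 -135.    91.6] w 25.7 F [-0.3 -0.6 -2. ] jaw az -20.53 tilt 0.11
shift [-0.086 -1.88  -3.124]
spin -0.007
```

```bash
python3 -m creep '[[[0,-0.1,-0.16],0,1],[[0,-0.22,-0.36],0,1],[[0,-0.34,-0.57],0,1],[[0,-0.47,-0.78],0,1]]'
python3 -m creep '[[[0,-0.12,-0.2],0,1],[[0,-0.24,-0.4],0,1],[[0,-0.35,-0.58],0,1],[[0,-0.47,-0.78],0,1]]'
python3 -m creep '[[[0,-0.12,-0.2],0,1],[[0,-0.24,-0.4],0,1],[[0,-0.35,-0.58],0,1],[[0,-0.47,-0.78],0,1]]'
python3 -m creep '[[[0,-0.12,-0.2],0,1],[[0,-0.24,-0.4],0,1],[[0,-0.35,-0.6],0,1],[[0,-0.43,-0.72],0,1],[[0,-0.47,-0.78],0,1],[[0,-0.47,-0.78],0,1],[[0,-0.47,-0.78],0,1]]'
python3 -c "
from h import *
go([564.7,223.5,50],-20.2)
for n in ('scene','top'): cv2.imwrite(f'pics/{n}4.png',cams.get_image(n))
s=cv2.imread('pics/scene4.png');t=cv2.imread('pics/top4.png')
cv2.imwrite('pics/v4.png',np.hstack([cv2.resize(s[160:340,400:580],None,fx=2.2,fy=2.2),cv2.resize(t[170:350,100:280],None,fx=2.2,fy=2.2)]))
"
```

```text
clock: 5.8
eef_pos: [612.3, -42.5, 88.9]
tool_rot: [-1.589, 1.568, 2.766]
force: [1.1, 0.1, -1.6]
width: 25.9
clock: 6.2
eef_pos: [595.3, 46.5, 89.0]
tool_rot: [-1.294, 1.567, 3.061]
force: [0.2, -0.6, -1.9]
width: 25.7
clock: 6.6
eef_pos: [578.4, 135.8, 89.0]
tool_rot: [-1.15, 1.567, -3.078]
force: [0.6, -0.0, -1.2]
width: 25.6
clock: 7.3
eef_pos: [564.0, 222.0, 90.0]
tool_rot: [0.061, 1.569, -1.869]
force: [1.6, -0.3, -0.9]
width: 25.8
t 7.3 pos [564. 222.  90.] w 25.8 F [ 1.6 -0.3 -0.9] jaw az -20.58 tilt 0.08
shift [ 0.4    0.001 -0.017]
spin -0.008
```

View pics/v4.png

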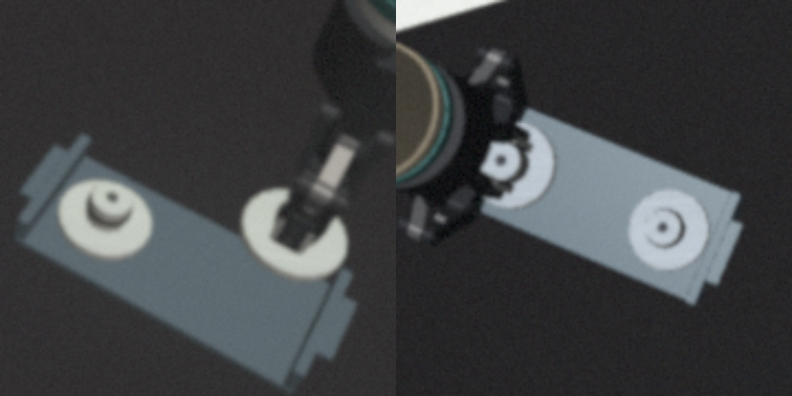

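```bash
python3 -m creep '[[[0.25,0,-0.015],0,1],[[0.4,0,-0.015],0,1],[[0.5,0,-0.015],0,1],[[0.5,0,-0.015],0,1]]'
python3 -c "
from h import *
print(atz('top',(147.7,242.7),107))
go([564.7,223.5,18],-20.2)
for n in ('scene','top'): cv2.imwrite(f'pics/{n}5.png',cams.get_image(n))
s=cv2.imread('pics/scene5.png');t=cv2.imread('pics/top5.png')
cv2.imwrite('pics/v5.png',np.hstack([cv2.resize(s[200:340,420:580],None,fx=2.5,fy=2.5),cv2.resize(t[190:330,120:280],None,fx=2.5,fy=2.5)]))
"
```

```text
clock: 7.8
eef_pos: [563.5, 223.6, 38.7]
tool_rot: [-0.726, 1.567, -2.656]
force: [-0.5, -0.4, -0.3]
width: 25.7
[563.98583366 221.29902374 107.        ]
t 7.8 pos [563.5 223.6  38.7] w 25.7 F [-0.5 -0.4 -0.3] jaw az -20.57 tilt 0.2
shift [ 0.207  0.012 -0.004]
spin -0.008
```

View pics/v5.png

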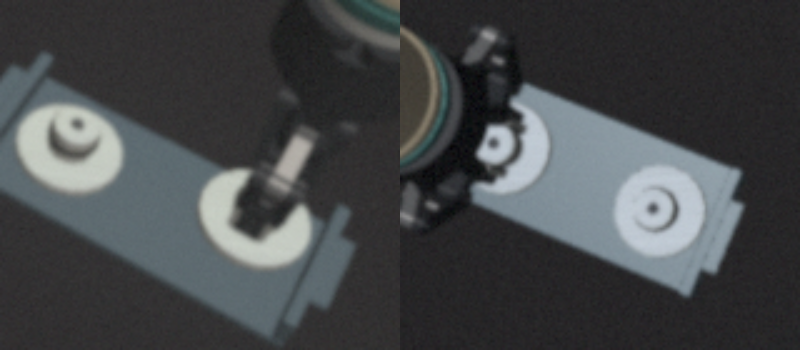

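Good alignment, and the plug is held square. I lower it gently to the floor.

```bash
python3 -m creep '[[[0.08,0.01,0],0,1],[[0.14,0.01,0],0,1],[[0.18,0.01,0],0,1],[[0.2,0.01,0],0,1],[[0.2,0.01,0],0,1],[[0.2,0.01,0],0,1]]'
python3 -c "
from h import *
go([564.7,223.5,17],-20.2)"
```

```text
clock: 8.5
eef_pos: [565.6, 224.5, 20.4]
tool_rot: [2.379, 1.571, 0.45]
force: [0.6, 0.7, -1.9]
width: 25.7
t 8.5 pos [565.6 224.5  20.4] w 25.7 F [ 0.6  0.7 -1.9] jaw az -20.52 tilt 0.01
shift [ 0.034 -0.005  0.012]
spin -0.007
```

```bash
python3 -m creep '[[[0.015,-0.005,0.01],0,1],[[0.025,-0.005,0.01],0,1],[[0.025,-0.005,0.01],0,1]]'
python3 -m creep '[[[0.007,0,0],0,1],[[0.007,0,0],0,1]]'
python3 -m creep '[[[0.007,0,0],0,1],[[0.007,0,0],0,1]]'
```

```text
clock: 8.8
eef_pos: [564.6, 223.5, 17.8]
tool_rot: [-0.552, 1.571, -2.481]
force: [-0.8, -0.6, -0.6]
width: 25.8
clock: 9.0
eef_pos: [564.8, 223.6, 17.1]
tool_rot: [2.453, 1.571, 0.524]
force: [0.7, 0.2, -2.0]
width: 25.6
clock: 9.2
eef_pos: [564.8, 223.6, 17.1]
tool_rot: [1.933, 1.571, 0.004]
force: [-2.3, -0.9, 4.5]
width: 25.8
```

Contact with the floor (force went to +4.5 N at z 17.1, as expected). I open and retreat.

```bash
python3 -m creep '[[[0,0,0],0,0.42],[[0,0,0],0,0.42],[[0,0,0],0,0.42],[[0,0,0],0,0.42]]'
python3 -m creep '[[[-0.1,0,0],0,0.42],[[-0.3,0,0],0,0.42],[[-0.6,0,0],0,0.42],[[-1,0,0],0,0.42]]'
python3 -m creep '[[[0.0,0.25,0.4],0,0],[[0.0,0.5,0.8],0,0],[[0,0.6,1],0,0],[[0,0.6,1],0,0]]'
python3 -c "
from h import *
go([532.2,-268.8,100],-20.2)
for n in ('scene','top'): cv2.imwrite(f'pics/{n}6.png',cams.get_image(n))
s=cv2.imread('pics/scene6.png');t=cv2.imread('pics/top6.png')
cv2.imwrite('pics/v6.png',np.hstack([cv2.resize(s[200:360,410:570],None,fx=2.5,fy=2.5),cv2.resize(t[180:340,110:270],None,fx=2.5,fy=2.5)]))
"
```

```text
clock: 9.6
eef_pos: [564.8, 223.6, 16.3]
tool_rot: [2.62, 1.571, 0.691]
force: [-0.1, -0.4, -0.6]
width: 49.8
clock: 10.0
eef_pos: [563.6, 223.1, 116.7]
tool_rot: [-0.797, 1.568, -2.725]
force: [0.7, 0.5, 0.1]
width: 49.6
clock: 10.4
eef_pos: [586.8, 102.8, 117.2]
tool_rot: [0.612, 1.567, -1.325]
force: [1.0, 0.4, -0.7]
width: 85.5
t 10.4 pos [586.8 102.8 117.2] w 85.5 F [ 1.   0.4 -0.7] jaw az -20.96 tilt 0.21
shift [0.185 0.819 3.664]
spin -0.017
```

View pics/v6.png

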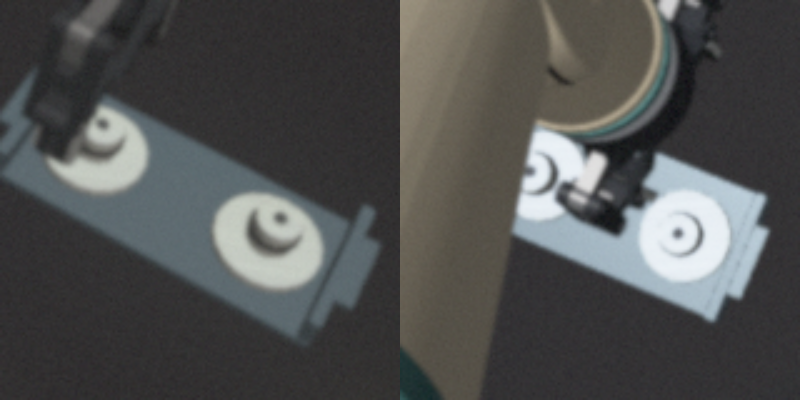

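```bash
python3 -m creep '[[[0,0.05,0.23],0,0],[[0,0.1,0.46],0,0],[[0,0.15,0.69],0,0],[[0,0.2,0.92],0,0]]'
python3 -m creep '[[[0,0.05,0.23],0,0],[[0,0.1,0.46],0,0],[[0,0.15,0.69],0,0],[[0,0.2,0.92],0,0]]'
python3 -m creep '[[[0,0.05,0.23],0,0],[[0,0.1,0.46],0,0],[[0,0.15,0.69],0,0],[[0,0.2,0.92],0,0]]'
python3 -m creep '[[[0,0.05,0.23],0,0],[[0,0.1,0.46],0,0],[[0,0.15,0.69],0,0],[[0,0.19,0.85],0,0],[[0,0.2,0.9],0,0],[[0,0.2,0.9],0,0],[[0,0.2,0.9],0,0]]'
python3 - <<'E'
from h import *
go([532.2,-268.8,50],-20.2)
for n in ('scene','top'): cv2.imwrite(f'pics/{n}7.png',cams.get_image(n))
s=cv2.imread('pics/scene7.png');t=cv2.imread('pics/top7.png')
cv2.imwrite('pics/v7.png',np.hstack([cv2.resize(s[120:280,130:290],None,fx=2.5,fy=2.5),cv2.resize(t[200:360,370:530],None,fx=2.5,fy=2.5)]))
cv2.imwrite('pics/v7b.png',np.hstack([cv2.resize(s[200:360,410:570],None,fx=2.5,fy=2.5),cv2.resize(t[180:340,110:270],None,fx=2.5,fy=2.5)]))
E
```

```text
clock: 10.9
eef_pos: [572.3, 17.5, 116.7]
tool_rot: [-3.101, 1.569, 1.257]
force: [0.5, -0.1, 0.5]
width: 85.3
clock: 11.3
eef_pos: [559.2, -75.8, 116.7]
tool_rot: [2.985, 1.569, 1.059]
force: [0.9, -0.2, 0.6]
width: 85.2
clock: 11.7
eef_pos: [546.1, -169.1, 116.8]
tool_rot: [2.829, 1.569, 0.903]
force: [-0.0, 0.5, -0.8]
width: 85.6
clock: 12.4
eef_pos: [533.1, -259.9, 116.5]
tool_rot: [-3.027, 1.569, 1.329]
force: [0.7, -0.9, 0.3]
width: 85.6
t 12.4 pos [ 533.1 -259.9  116.5] w 85.6 F [ 0.7 -0.9  0.3] jaw az -20.41 tilt 0.08
shift [0.664 0.023 0.087]
spin -0.005
```

View pics/v7.png

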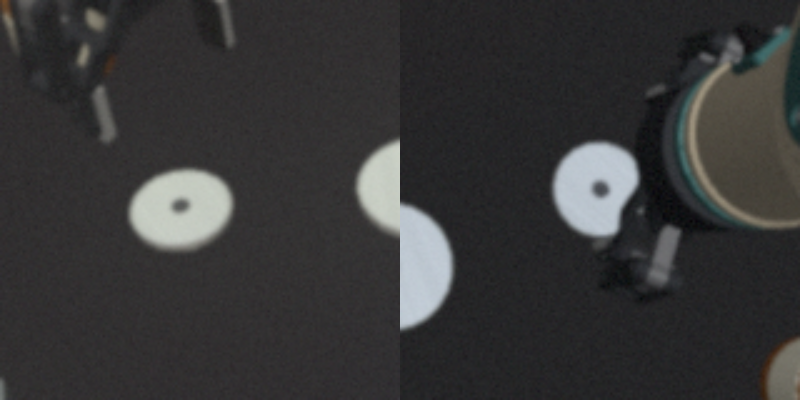

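View pics/v7b.png

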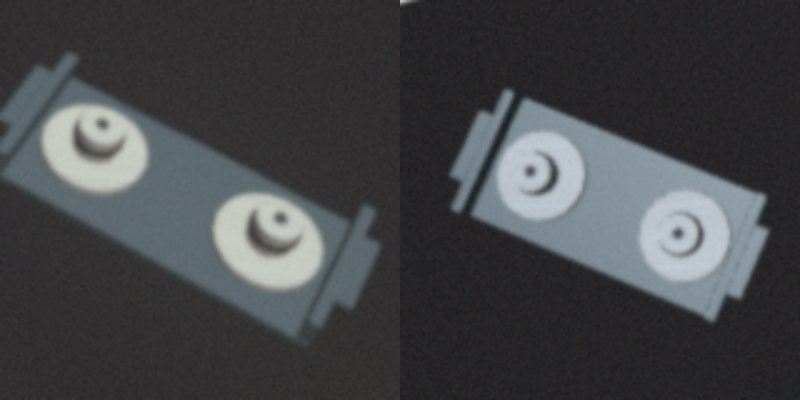

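```bash
python3 -m creep '[[[0,0.02,0.09],0,0],[[0.1,0.02,0.09],0,0],[[0.3,0.02,0.09],0,0],[[0.5,0.02,0.09],0,0],[[0.66,0.02,0.09],0,0],[[0.66,0.02,0.09],0,0],[[0.66,0.02,0.09],0,0]]'
python3 - <<'E'
from h import *
go([532.2,-268.8,6],-20.2)
for n in ('scene','top'): cv2.imwrite(f'pics/{n}8.png',cams.get_image(n))
s=cv2.imread('pics/scene8.png');t=cv2.imread('pics/top8.png')
cv2.imwrite('pics/v8.png',np.hstack([cv2.resize(s[120:280,130:290],None,fx=2.5,fy=2.5),cv2.resize(t[200:360,370:530],None,fx=2.5,fy=2.5)]))
s=cv2.imread('pics/scene7.png');t=cv2.imread('pics/top7.png')
def hole(im,u,v,r=4):
    g=cv2.cvtColor(im,6).astype(float)
    w=g[v-2:v+3,u-2:u+3]; j,i=np.unravel_index(w.argmin(),w.shape); u,v=u-2+i,v-2+j
    yy,xx=np.mgrid[v-r:v+r+1,u-r:u+r+1]; p=g[v-r:v+r+1,u-r:u+r+1]
    m=np.hypot(xx-u,yy-v)<=3.3
    W=np.clip(np.percentile(p[m],75)-p,0,None)*m
    return (xx*W).sum()/W.sum(),(yy*W).sum()/W.sum()
p=np.load('cr.npy');c,q=np.cos(p[2]),np.sin(p[2])
for k,a,b in (('first',(522,287),(221,273)),('second',(451,250),(162,248))):
    a,b=hole(s,*a),hole(t,*b);X,e=tri(ray('scene',a),ray('top',b));d=X[:2]-p[:2]
    print(k,np.round(a,1),np.round(b,1),X.round(1),round(e,1),'local',np.round([c*d[0]+q*d[1],-q*d[0]+c*d[1]],1))
E
```

```text
clock: 13.2
eef_pos: [530.9, -271.0, 50.0]
tool_rot: [-1.652, 1.57, 2.702]
force: [0.3, 0.3, -0.2]
width: 85.5
t 13.2 pos [ 530.9 -271.    50. ] w 85.5 F [ 0.3  0.3 -0.2] jaw az -20.53 tilt 0.05
shift [ 0.44   0.005 -0.025]
spin -0.007
first [521.8 286.9] [220.7 272.9] [535.8 182.   -7.4] 105.7 local [-12.8   6.1]
second [450.6 249.1] [161.7 248.1] [564.3 152.  106. ] 89.8 local [ 24.3 -12.2]
```

View pics/v8.png

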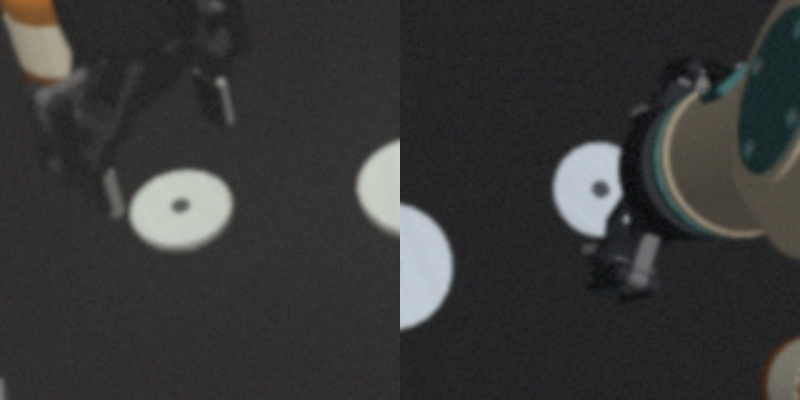

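The hole pairs were swapped between views, so I recompute while descending over the small rim-up disc.

```bash
python3 -m creep '[[[0.1,0,-0.02],0,0],[[0.2,0,-0.02],0,0],[[0.33,0,-0.02],0,0],[[0.42,0.005,-0.025],0,0],[[0.44,0.005,-0.025],0,0],[[0.44,0.005,-0.025],0,0]]'
python3 - <<'E'
from h import *
p=np.load('cr.npy');c,q=np.cos(p[2]),np.sin(p[2]);L=[]
for a,b in (((450.6,249.1),(220.7,272.9)),((521.8,286.9),(161.7,248.1))):
    X,e=tri(ray('scene',a),ray('top',b));d=X[:2]-p[:2];L.append(X)
    print(X.round(1),round(e,1),'local',np.round([c*d[0]+q*d[1],-q*d[0]+c*d[1]],1))
print('mid',(L[0]+L[1])/2)
go([532.2,-268.8,6],-20.2)
for n in ('scene','top'): cv2.imwrite(f'pics/{n}9.png',cams.get_image(n))
s=cv2.imread('pics/scene9.png');t=cv2.imread('pics/top9.png')
cv2.imwrite('pics/v9.png',np.hstack([cv2.resize(s[140:260,140:260],None,fx=3.3,fy=3.3),cv2.resize(t[210:330,390:510],None,fx=3.3,fy=3.3)]))
E
```

```text
clock: 13.9
eef_pos: [532.2, -268.6, 5.7]
tool_rot: [-1.634, 1.57, 2.72]
force: [0.0, -0.4, 0.2]
width: 85.3
[525.7 118.8  34.5] 0.7 local [ -0.5 -56.8]
[564.9 223.8  33.9] 0.7 local [ 0.1 55.4]
mid [545.2676117  171.30480259  34.18705574]
t 13.9 pos [ 532.2 -268.6    5.7] w 85.3 F [ 0.  -0.4  0.2] jaw az -20.52 tilt 0.07
shift [-0.003  0.001  0.001]
spin -0.007
```

View pics/v9.png

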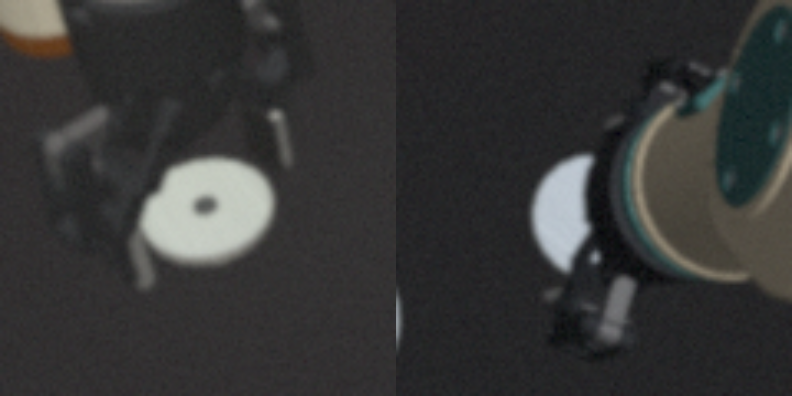

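The second plug stands at local (0.1, 55.4) with its top at z 34, so flat on the floor. The fingers now straddle the small disc's rim, so I close, then lift.

```bash
python3 -m creep '[[[0,0,0],0,1],[[0,0,0],0,1],[[0,0,0],0,1],[[0,0,0],0,1],[[0,0,0],0,1],[[0,0,0],0,1]]'
python3 -m creep '[[[-0.1,0,0],0,1],[[-0.25,0,0],0,1],[[-0.5,0,0],0,1],[[-0.8,0,0],0,1],[[-1,0,0],0,1],[[-1,0,0],0,1],[[-1,0,0],0,1]]'
python3 - <<'E'
from h import *
go([545.3,171.3,106],-20.2)
for n in ('scene','top'): cv2.imwrite(f'pics/{n}10.png',cams.get_image(n))
s=cv2.imread('pics/scene10.png');t=cv2.imread('pics/top10.png')
cv2.imwrite('pics/v10.png',np.hstack([cv2.resize(s[80:240,100:260],None,fx=2.5,fy=2.5),cv2.resize(t[200:360,390:550],None,fx=2.5,fy=2.5)]))
E
```

```text
clock: 14.6
eef_pos: [532.7, -269.0, 7.6]
tool_rot: [1.268, 1.57, -0.661]
force: [-2.2, 1.2, 5.7]
width: 61.7
clock: 15.3
eef_pos: [532.6, -269.0, 107.1]
tool_rot: [1.433, 1.57, -0.497]
force: [0.0, -0.1, -1.6]
width: 61.3
t 15.3 pos [ 532.6 -269.   107.1] w 61.3 F [ 0.  -0.1 -1.6] jaw az -20.53 tilt 0.07
shift [ 0.009 -1.426 -4.168]
spin -0.007
```

View pics/v10.png

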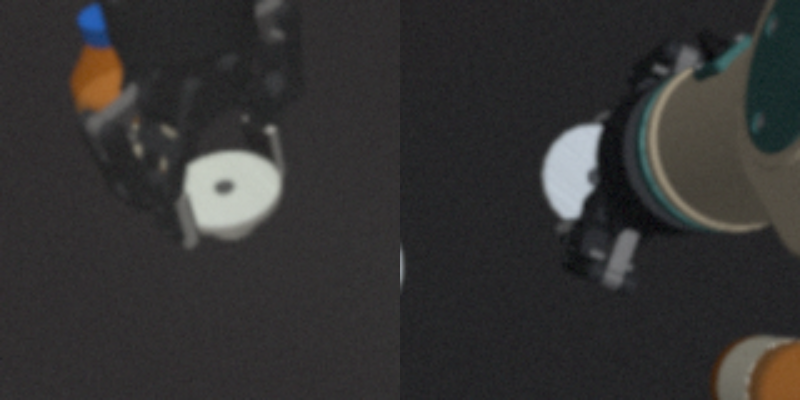

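```bash
python3 -m creep '[[[0,-0.06,-0.18],0,1],[[0,-0.13,-0.38],0,1],[[0,-0.2,-0.6],0,1],[[0,-0.28,-0.83],0,1]]'
python3 -m creep '[[[0,-0.07,-0.21],0,1],[[0,-0.14,-0.42],0,1],[[0,-0.21,-0.63],0,1],[[0,-0.29,-0.84],0,1]]'
python3 -m creep '[[[0,-0.07,-0.21],0,1],[[0,-0.14,-0.42],0,1],[[0,-0.21,-0.63],0,1],[[0,-0.28,-0.83],0,1]]'
python3 -m creep '[[[0,-0.07,-0.21],0,1],[[0,-0.14,-0.42],0,1],[[0,-0.21,-0.63],0,1],[[0,-0.28,-0.83],0,1]]'
python3 -m creep '[[[0,-0.07,-0.21],0,1],[[0,-0.14,-0.42],0,1],[[0,-0.21,-0.63],0,1],[[0,-0.26,-0.77],0,1],[[0,-0.28,-0.83],0,1],[[0,-0.28,-0.83],0,1],[[0,-0.28,-0.83],0,1]]'
python3 - <<'E'
from h import *
go([545.3,171.3,60],-20.2)
for n in ('scene','top'): cv2.imwrite(f'pics/{n}11.png',cams.get_image(n))
s=cv2.imread('pics/scene11.png');t=cv2.imread('pics/top11.png')
cv2.imwrite('pics/v11.png',np.hstack([cv2.resize(s[180:340,410:570],None,fx=2.5,fy=2.5),cv2.resize(t[180:340,110:270],None,fx=2.5,fy=2.5)]))
E
```

```text
clock: 15.8
eef_pos: [534.5, -180.5, 105.0]
tool_rot: [-1.508, 1.568, 2.846]
force: [0.5, -0.5, -0.0]
width: 61.5
clock: 16.2
eef_pos: [536.9, -91.5, 105.1]
tool_rot: [-1.364, 1.568, 2.99]
force: [0.8, -0.2, -1.1]
width: 61.4
clock: 16.6
eef_pos: [539.7, -3.8, 105.2]
tool_rot: [-1.254, 1.568, 3.101]
force: [0.5, -0.3, -1.7]
width: 61.2
clock: 17.0
eef_pos: [542.5, 83.5, 105.1]
tool_rot: [-1.061, 1.568, -2.99]
force: [-0.2, 0.3, -0.7]
width: 61.4
clock: 17.7
eef_pos: [546.1, 168.7, 106.1]
tool_rot: [-0.149, 1.569, -2.079]
force: [-0.4, -0.2, -1.4]
width: 61.3
t 17.7 pos [546.1 168.7 106.1] w 61.3 F [-0.4 -0.2 -1.4] jaw az -20.59 tilt 0.09
shift [ 0.461 -0.017 -0.022]
spin -0.009
```

View pics/v11.png

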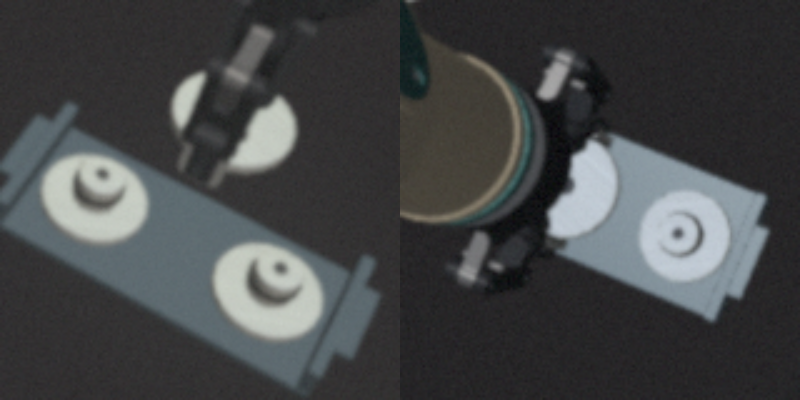

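```bash
python3 -m creep '[[[0.1,-0.02,-0.02],0,1],[[0.25,-0.02,-0.02],0,1],[[0.4,-0.02,-0.02],0,1],[[0.46,-0.02,-0.02],0,1],[[0.46,-0.02,-0.02],0,1],[[0.46,-0.02,-0.02],0,1]]'
python3 - <<'E'
from h import *
go([545.3,171.3,15],-20.2)
s_,p,R=st()
a=np.linspace(0,2*np.pi,60)
out=[]
for n,(x0,y0) in (('scene',(410,190)),('top',(110,180))):
    im=cams.get_image(n);cv2.imwrite(f'pics/{n}12.png',im)
    k=cv2.resize(im[y0:y0+160,x0:x0+160],None,fx=2.5,fy=2.5)
    q=((proj(n,np.c_[p[0]+32*np.cos(a),p[1]+32*np.sin(a),0*a+p[2]-7+28])-(x0,y0)+.5)*2.5-.5).round().astype(int)
    cv2.polylines(k,[q],True,(0,255,0),1);out.append(k)
cv2.imwrite('pics/v12.png',np.hstack(out))
E
```

```text
clock: 18.4
eef_pos: [545.3, 172.7, 60.5]
tool_rot: [2.08, 1.571, 0.151]
force: [-0.4, -0.5, -1.7]
width: 61.3
t 18.4 pos [545.3 172.7  60.5] w 61.3 F [-0.4 -0.5 -1.7] jaw az -20.54 tilt 0.01
shift [0.455 0.004 0.013]
spin -0.008
```

View pics/v12.png

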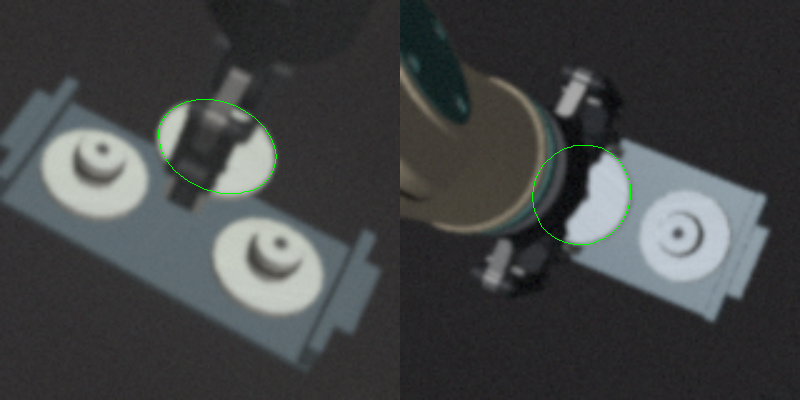

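The predicted rim overlay matches the held disc in both views. I lower it in stages.

```bash
python3 -m creep '[[[0.1,0,0.01],0,1],[[0.2,0,0.01],0,1],[[0.3,0,0.01],0,1],[[0.38,0,0.01],0,1],[[0.42,0,0.01],0,1],[[0.42,0,0.01],0,1],[[0.42,0,0.01],0,1]]'
python3 -c "
from h import *
go([545.3,171.3,13],-20.2)"
```

```text
clock: 19.2
eef_pos: [544.9, 171.9, 18.4]
tool_rot: [2.899, 1.571, 0.97]
force: [0.2, -0.9, -1.1]
width: 61.4
t 19.2 pos [544.9 171.9  18.4] w 61.4 F [ 0.2 -0.9 -1.1] jaw az -20.52 tilt 0.0
shift [0.054 0.006 0.004]
spin -0.007
```

```bash
python3 -m creep '[[[0.02,0.005,0.005],0,1],[[0.04,0.005,0.005],0,1],[[0.04,0.005,0.005],0,1]]'
python3 -m creep '[[[0.007,0,0],0,1],[[0.007,0,0],0,1]]'
python3 -m creep '[[[0.007,0,0],0,1],[[0.007,0,0],0,1]]'
```

```text
clock: 19.5
eef_pos: [545.1, 171.1, 14.4]
tool_rot: [0.904, 1.571, -1.025]
force: [-0.3, -0.1, -1.4]
width: 61.4
clock: 19.7
eef_pos: [545.1, 171.2, 13.7]
tool_rot: [2.452, 1.571, 0.523]
force: [-0.3, -1.0, -0.8]
width: 61.0
clock: 19.9
eef_pos: [545.1, 171.2, 13.6]
tool_rot: [2.05, 1.571, 0.121]
force: [-1.5, 0.0, 3.6]
width: 61.5
```

Floor contact at z 13.6, as expected. I release and retreat straight up.

```bash
python3 -m creep '[[[0,0,0],0,0],[[0,0,0],0,0],[[0,0,0],0,0],[[0,0,0],0,0],[[0,0,0],0,0]]'
python3 -m creep '[[[-0.1,0,0],0,0],[[-0.3,0,0],0,0],[[-0.6,0,0],0,0],[[-1,0,0],0,0],[[-1,0,0],0,0]]'
python3 -m creep '[[[-0.2,0.2,0.4],0,0],[[-0.4,0.4,0.8],0,0],[[-0.5,0.5,1],0,0]]'
python3 -m creep '[[[0,0.2,0.4],0,0],[[0,0.4,0.8],0,0],[[0,0.5,1],0,0]]'
python3 -m creep '[[[0,0,0.4],0,0],[[0,0,0.8],0,0],[[0,0,1],0,0],[[0,0,1],0,0],[[0,0,1],0,0]]'
python3 - <<'E'
from h import *
o=[]
for n,(x0,y0) in (('scene',(410,190)),('top',(110,180))):
    im=cams.get_image(n);cv2.imwrite(f'pics/{n}13.png',im)
    o.append(cv2.resize(im[y0:y0+160,x0:x0+160],None,fx=2.5,fy=2.5))
cv2.imwrite('pics/v13.png',np.hstack(o)); go([400,0,200])
E
```

```text
clock: 20.4
eef_pos: [545.1, 171.2, 13.0]
tool_rot: [2.422, 1.571, 0.493]
force: [-0.4, -0.2, 0.0]
width: 85.5
clock: 20.9
eef_pos: [548.7, 172.5, 118.5]
tool_rot: [2.279, 1.561, 0.35]
force: [0.8, 0.6, 0.1]
width: 85.2
clock: 21.2
eef_pos: [557.6, 55.1, 164.6]
tool_rot: [1.009, 1.568, -0.925]
force: [1.0, -0.5, -0.6]
width: 85.3
clock: 21.5
eef_pos: [568.3, -56.7, 163.2]
tool_rot: [0.39, 1.568, -1.544]
force: [-0.3, -0.1, 0.3]
width: 85.3
clock: 22.0
eef_pos: [533.6, -144.5, 163.1]
tool_rot: [3.014, 1.57, 1.084]
force: [-0.1, 0.2, 1.1]
width: 85.4
t 22.1 pos [ 534.2 -143.   163.1] w 85.2 F [-0.2  0.2  0.4] jaw az -20.39 tilt 0.07
shift [-0.368 -1.756 -0.873]
```

View pics/v13.png

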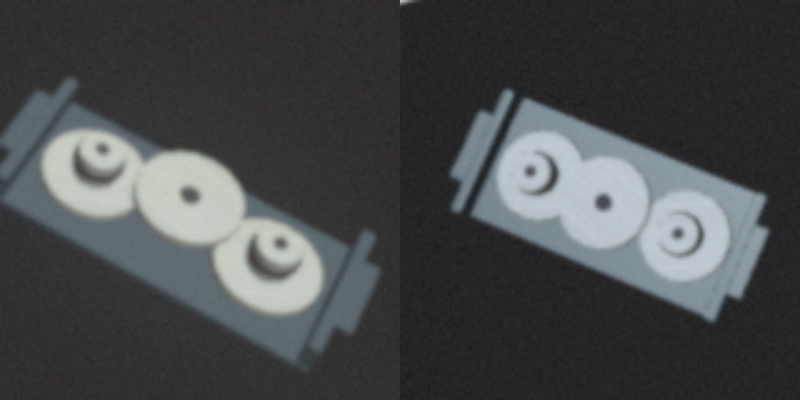

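```bash
python3 - <<'E'
from h import *
s=cv2.imread('pics/scene13.png');t=cv2.imread('pics/top13.png')
def hole(im,u,v,r=4):
    g=cv2.cvtColor(im,6).astype(float)
    w=g[v-2:v+3,u-2:u+3]; j,i=np.unravel_index(w.argmin(),w.shape); u,v=u-2+i,v-2+j
    yy,xx=np.mgrid[v-r:v+r+1,u-r:u+r+1]; P=g[v-r:v+r+1,u-r:u+r+1]
    m=np.hypot(xx-u,yy-v)<=3.3
    W=np.clip(np.percentile(P[m],75)-P,0,None)*m
    return (xx*W).sum()/W.sum(),(yy*W).sum()/W.sum()
p=np.load('cr.npy');c,q=np.cos(p[2]),np.sin(p[2])
for k,a,b in (('first',(451,250),(221,273)),('mid',(486,268),(191,261)),('second',(522,287),(162,248))):
    a,b=hole(s,*a),hole(t,*b);X,e=tri(ray('scene',a),ray('top',b));d=X[:2]-p[:2]
    print(k,np.round(a,1),np.round(b,1),X.round(1),round(e,1),'local',np.round([c*d[0]+q*d[1],-q*d[0]+c*d[1]],1))
E
```

```text
first [450.6 249.1] [220.7 272.9] [525.6 118.8  34.3] 0.7 local [ -0.5 -56.8]
mid [485.6 267.7] [190.9 260.1] [545.8 171.2  34.7] 0.7 local [ 0.3 -0.6]
second [521.8 286.8] [161.7 248.1] [564.9 223.8  34.1] 0.7 local [ 0.1 55.4]
```

All three tops lie at z of about 34 (flat on the floor), in line and evenly spaced. The arm is clear, so I hand in.

```bash
python3 -c "
from h import *
print(order.finish_job())"
```

```text
the job is handed in; nothing more can be done
None
```

The three port plugs are packed in the cradle and the job is handed in, at about 22 s of the 51 s allowed. I placed the crown-up aluminium plug at the free +y end first. Then I set the small rim-up plug, crown down as it lay, in the middle of the gap. The large plug and the blue and purple look-alikes were not touched.

My last check triangulated the centre holes from both cameras, in the cradle's frame:

| Plug | x (mm) | y (mm) | Top above bench (mm) |
|---|---|---|---|
| first (-y end) | -0.5 | -56.8 | 34.3 |
| middle, rim up | 0.3 | -0.6 | 34.7 |
| second (+y end) | 0.1 | 55.4 | 34.1 |

- **Flatness:** the expected top height is 34 mm (6 mm floor plus 28 mm plug), so all three stand flat to within about 1 mm. The first plug did not move.
- **Arm:** it was clear of everything at hand-in, and the largest wrist force I read was about 6 N.
- **Disagreements:** one intermediate measurement paired the holes wrongly between views and gave nonsense. I noticed it from the large ray gap and recomputed before placing the middle plug. The finger openings while holding read about 2 to 3 mm under the stated diameters, without slipping. Nothing else disagreed.

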